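# Clip the guard plate back into the sampling station

### The job

Take the guard plate with the two side ears out of its storage stand and refit it in the sampling station: slide its ears down the two slots, past the spring clips, until both ears sit fully home on the slot floors and the plate stands straight. Press firmly enough to pass the clips but gently, never ramming the plate into the bracket, let go of it, and leave the plain plate and the amber bottle where they are.

Things in the scene. Friction and masses are not known exactly. Their poses are not given: they have to be found in the camera images.
- guard_plate_center (a point): Centre of the guard plate, 45 mm above its lower edge: upright aluminium plate, body 70 mm wide (y), 6 thick (x), 62 high, grip block on top. At +y and -y an ear sticks out 11 mm, 6 thick, 16 high, underside 24 mm above the lower edge; 92 mm over the ears. 110 g, same turned half round. Stands in either pocket of the stand. Let go in the slot mouths, it stays standing on the clips.
- guard_plate_grip (a point): Centre of the guard plate's grip block: 30 mm wide (plate's y), 12 mm thick (x), 28 mm high, centred on the plate's top edge; 76 mm above the plate's lower edge, 52 mm above the undersides of its ears, 14 mm below the block's top. Grip it across its thickness from above; its top can be pressed.
- plain_plate_center (a point): Centre of the plain plate, 45 mm above its lower edge: the same aluminium plate with the same grip block but without ears. It stands in the stand's other pocket. To be left alone.
- stand: White storage stand fixed to the bench, 160 mm (x) by 104 mm (y) by 23 mm high; origin at the centre of its underside, z up. Two pockets 72 mm by 8 mm, 18 mm deep, at x = -45 mm and x = +45 mm, long side along y; a plate's lower edge rests 5 mm above the bench.
- bracket: Bracket fixed to the bench; origin: centre of the underside of its grey base (130 mm in x, 170 in y, 12 thick). x is the normal of the plate it holds, y goes from slot to slot, z up. Two aluminium posts at y = +45 and -45 mm carry upright slots at x = 0, open at the top and to the middle. Slots and posts may bend: keep the push on the plate under about 30 N. Plate home: block top 66 mm above the slot floors.
- slot_left (a point): Lowest place of the +y slot's floor: 42 mm left of the bracket's middle, 40 mm above the bench. The posts' height is set by hand and NOT reported: both floors, on which the ears must rest, lie 0 to 24 mm above this point (40 to 64 over the bench). Slot 8 mm wide in x, cheeks from y = 37, outer wall at 47.5 mm. Straight up to 34 mm above its floor, then flared to 41 mm, where it is 4 mm wider each side.
- slot_right (a point): The same for the -y slot (y = -42 mm). In each slot a sprung steel roll (clip), 14 mm diameter, centre 20 mm above the floor, sticks 4.5 mm out of the +x cheek. An ear's underside meets it about 25 mm above the floor. Passing both clips takes about 6 to 14 N in all, then 3 to 8 N to slide on; home, they close over the ear tops. The plate's weight alone does not pass them.
- reagent_bottle_center (a point): Centre (half-way up) of an amber reagent bottle, 48 mm diameter, 100 mm high, standing on the bench. To be left alone.
Things that resemble listed ones, but are neither listed nor needed, are in the scene too. What is shaped like the part that bears guard_plate_center but blue or yellow is not meant.

How it is judged:
By the outcome, as a careful person would: the job done as asked, in the order asked, and still so for the second after the job is handed in, with the robot touching nothing.
It also fails if it takes over 58 s, if anything falls off the work surface, if the arm or the gripper's body presses on something with over 40 N, if the wrist force passes 120 N, or if a joint passes its speed limit or range.

### The arm

A 7-joint arm with a two-finger parallel gripper is mounted at the origin on the work surface. World frame = base frame: x ahead of the robot, y to its left, z up, the work surface at z = 0. Lengths are in m, angles in degrees, forces in N, time in s.
With the tool pointing down it reaches from about 0.425 to 0.875 m from the base axis. Payload 4.7 kg.
Tool frame: the origin (TCP) lies between the finger pads; the fingertips stand 19 mm ahead of it and the grasp point (between the pads) is the TCP; x points along the fingers, z is the direction in which the jaws open and shut, and the axes are right-handed (so a half turn about x gives the same grasp; the last joint's range is limited). The gripper opens to 87 mm and grips with 3 to 60 N. Pads are 19 mm wide; open, the fingers measure 117 mm over their backs; the gripper's body (75 mm by 190 mm) begins 51 mm behind the grasp point.
Start: joints at [-72.187, 18.392, -4.016, 83.108, 1.295, 78.541, -3.26], TCP at [0.19, 0.622, 0.242] pointing down, gripper open.
Joint ranges: [-163.93, 163.93], [-17.29, 119.83], [-79.2, 71.16], [3.27, 140.29], [-89.18, 269.18], [5.43, 117.66], [-154.24, 154.24]. Speed limits (degrees/s): [147.25, 147.25, 180, 180, 180, 180, 180].

### API

Orientations are given as [roll, pitch, yaw] about the fixed x, y, z axes, in that order (R = Rz(yaw) Ry(pitch) Rx(roll)).
In Python, from cell import monitor, read_camera, camera_model, env, regions_of gives the robot as it stands. The module is installed in compiled form; this text tells all that it offers.
- The arm moves only by the tool step_arm, never from a script. Its argument "deltas" is a list of rows, each a list of 5 numbers: the gripper's target within -1 to 1 (fully open at 1, half-way at 0, shut at -1), then the shift along the tool's x, y, z in m, then the turn about the tool's x in degrees. A call has 1 to 12 rows; each row is the pose to reach, as a shift and turn from the pose commanded when the call began, along the tool's axes at that moment; what a row does not reach only later rows make up. A row lasts 1/8 s, in which the tool goes at most 62.5 mm and 10.7 degrees, less where a joint would pass 70% of its speed; a pose out of reach is approached as far as the arm can. A call with a gripper value outside its range is refused whole. The fingers move at their own pace and stop on an object; "newtons" is the grip in N (left out, the last holds). Time passes only in rows, so rows that repeat a pose let the fingers close. It gives the time, the measured TCP pose, the force and the opening at its end, in the units of the state.
- monitor.get_obs(): the state, without advancing time (a new reading comes with each control period).
- read_camera(name): name is "side" or "top"; returns (picture, depth): 420x560x3 uint8, red, green, blue; 420x560 float32, m along the optical axis (not along the pixel's ray), 0 where there is no reading.
- camera_model(name): a dict with "fx", "fy", "cx", "cy" (pixels), "k1" (the pictures are not rectified: a ray, as slopes to the right and down, at radius r is drawn at 1 + k1 r^2 times it, then the intrinsics apply), "xyz" and "attitude" of the camera in the world. Camera axes: x right, y down, z forward; pixel columns grow to the right and rows downward; lengths in m; the calibration is good to about 2 mm. A picture is of the moment at which its call begins. camera_model takes no time and is no camera call.
- env.sign_off(): hands the job in, once; it reports no verdict.
Trained networks look in the newest picture that a camera, given by its name, has taken for a name from the list of things; names that differ only in an ending like _2 or _b are one class to them, and where a whole thing is asked for, a point or a joint stands for the part that bears it (a point fixed in the world has none). Each returns a list of dicts, best first, with "p" (0 to 1); they miss things now and then, are a little off and sometimes report something else, mostly with a low value. They report only what shows in the picture. A call takes as long as a camera call. They do not tell look-alikes from the thing itself.
- regions_of(camera, thing): "pixels" (420x560 bool, what is visible of it) and "pixel" ([column, row] in pixels, amid what is visible of it).
The state is a dict: "time_s": time; "qpos": joint angles; "joint_velocities": joint speeds; "effort": joint torques, N m; "tool_pos": TCP position; "tool_rot": TCP orientation; "force": force on the tool from outside, world axes, zero at the start; "wrist_torque": the same for the moment, N m; "grip_width": finger opening in m.
Only numpy, scipy, OpenCV 4.12 (cv2) and the standard library are available. Lean on these libraries where they do the work, as an engineer would, in place of code of your own. Each camera call takes 0.05 s, during which the arm holds its last target. There are 200 camera calls.

## Working session

There is one attempt and no reset: what is moved stays moved. The work goes in short steps, Python scripts to look and compute and a tool call to move; the robot and the scene stay as the last step left them, time stands still between calls to the robot, and variables do not carry over. Pictures are saved under pics/ and viewed, about 8 in all and at most 12, crops included, and the job is handed in when it is done.

Besides the shell and the picture viewer there is one more tool, called by a JSON object that holds its "fn" and its "kwargs". step_arm: Moves the arm, as the interface text tells. Its arguments: {"type":"object","properties":{"deltas":{"type":"array"},"newtons":{"type":"number"}},"required":["deltas"]}

```bash
mkdir -p pics; cat > h.py <<'E'
import numpy as np, cv2
from scipy.spatial.transform import Rotation as R
from cell import monitor, read_camera, camera_model, env, regions_of
def cloud(name, depth):
    m=camera_model(name); h,w=depth.shape
    u,v=np.meshgrid(np.arange(w),np.arange(h))
    K=np.array([[m['fx'],0,m['cx']],[0,m['fy'],m['cy']],[0,0,1.]])
    p=cv2.undistortPoints(np.stack([u,v],-1).reshape(-1,1,2).astype(np.float64),K,np.array([m['k1'],0,0,0.,0])).reshape(h,w,2)
    c=np.dstack([p[...,0]*depth,p[...,1]*depth,depth])
    a=np.array(m['attitude'],float)
    Rm=a if a.shape==(3,3) else R.from_euler('xyz',a,degrees=True).as_matrix()
    P=c@Rm.T+np.array(m['xyz']); P[depth<=0]=np.nan
    return P
E
python3 - <<'E'
from h import *
for c in ['top','side']:
    im,d=read_camera(c); cv2.imwrite(f'pics/{c}0.png',im[...,::-1]); P=cloud(c,d); np.save(f'{c}0.npy',P)
    m=camera_model(c);print(c,m)
    for t in ['guard_plate_center','plain_plate_center','stand','bracket','reagent_bottle_center']:
        for r in regions_of(c,t)[:4]:
            q=P[r['pixels']]; q=q[~np.isnan(q[:,0])]
            print(t,round(r['p'],2),np.round(r['pixel']),len(q), np.round(np.percentile(q,[2,50,98],axis=0),3).tolist() if len(q) else '')
print(monitor.get_obs())
E
```

```text
top {'fx': 483.53774555303363, 'fy': 483.53774555303363, 'cx': 278.8653221202543, 'cy': 203.73137267769528, 'k1': -0.04702635391826256, 'xyz': array([ 0.41192577, -0.06354586,  1.14255826]), 'attitude': array([-171.73078263,   -0.55925645,  -88.36013121])}
guard_plate_center 0.74 [368. 198.] 261 [[0.585, -0.307, 0.02], [0.59, -0.267, 0.066], [0.597, -0.231, 0.098]]
guard_plate_center 0.7 [424. 205.] 394 [[0.555, -0.438, 0.004], [0.576, -0.4, 0.047], [0.598, -0.366, 0.092]]
guard_plate_center 0.59 [368. 146.] 202 [[0.68, -0.289, -0.001], [0.71, -0.274, 0.063], [0.754, -0.263, 0.093]]
plain_plate_center 0.6 [365. 237.] 175 [[0.495, -0.298, 0.022], [0.501, -0.262, 0.074], [0.508, -0.23, 0.098]]
stand 0.74 [362. 221.] 2687 [[0.469, -0.318, 0.01], [0.544, -0.263, 0.023], [0.624, -0.214, 0.028]]
bracket 0.6 [199. 208.] 3604 [[0.491, 0.039, 0.002], [0.557, 0.12, 0.013], [0.632, 0.207, 0.036]]
reagent_bottle_center 0.85 [239. 144.] 447 [[0.682, 0.003, 0.0], [0.697, 0.022, 0.069], [0.727, 0.046, 0.103]]
side {'fx': 406.015797826376, 'fy': 406.015797826376, 'cx': 280.6130697088734, 'cy': 208.5
[... 905 characters left out ...]
 [0.72, 0.028, 0.1]]
{'time_s': 0.6, 'qpos': array([-72.18654516,  18.38915155,  -4.01626171,  83.1060707 ,
         1.29330119,  78.53813078,  -3.25921468]), 'joint_velocities': array([ 0.04526429,  0.01968162, -0.03305059,  0.03781827,  0.05162426,
        0.01724671,  0.06662369]), 'effort': array([ 4.17732663e-04, -4.90786529e+01, -4.02797190e-01, -3.12614787e+01,
       -6.38636341e-02,  3.35007312e-02,  3.37252636e-06]), 'tool_pos': array([0.19013067, 0.62162043, 0.24163098]), 'tool_rot': array([-4.02150684, 89.98829259, 68.97440308]), 'force': array([-0.25002722, -0.27178916, -0.17276797]), 'wrist_torque': array([0.01839839, 0.02700542, 0.0711959 ]), 'grip_width': 0.08690491063740508}
```

View pics/top0.png

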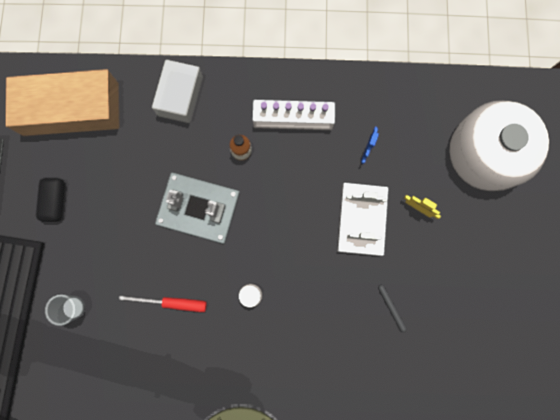

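View pics/side0.png

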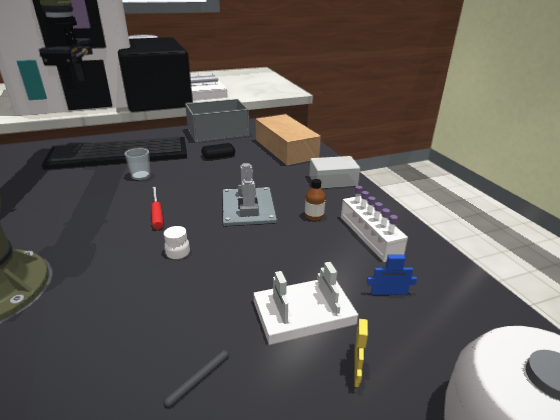

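The top picture shows the stand at (362,221) with two plates, and the bracket at (199,208) with posts near (176,200) and (213,210). The blue (370,146) and yellow (424,205) plates are decoys. Next I'll check which stand plate has ears and fit the poses.

```bash
cat > fit.py <<'E'
from h import *
def rect(pts):
    (c,s,a)=cv2.minAreaRect((pts*1000).astype(np.float32)); return np.round(c,1),np.round(s,1),round(a,2)
E
python3 - <<'E'
from fit import *
im={c:cv2.imread(f'pics/{c}0.png') for c in('top','side')}
def cr(c,u,v,w,h,s): return cv2.resize(im[c][v:v+h,u:u+w],None,fx=s,fy=s,interpolation=cv2.INTER_CUBIC)
a=np.hstack([cr('top',150,165,100,85,4),cr('top',330,175,100,85,4)][:2])
b=np.hstack([cr('side',210,155,80,60,5),cr('side',250,255,110,60*1,5)[:, :400]])
b=cv2.resize(b,(800,300)); a=cv2.resize(a,(800,300))
cv2.imwrite('pics/crop1.png',np.vstack([a,b]))
T=np.load('top0.npy');S=np.load('side0.npy')
def sel(P,x,y,z): 
    P=P.reshape(-1,3); return P[(P[:,0]>x[0])&(P[:,0]<x[1])&(P[:,1]>y[0])&(P[:,1]<y[1])&(P[:,2]>z[0])&(P[:,2]<z[1])]
for n,P in(('top',T),('side',S)):
    print(n,'stand',rect(sel(P,(.44,.65),(-.34,-.19),(.018,.03))[:,:2]))
    print(n,'base',rect(sel(P,(.45,.68),(0,.24),(.008,.017))[:,:2]))
    for nm,x in(('A',(.57,.61)),('B',(.48,.52))):
        q=sel(P,x,(-.34,-.19),(.033,.12))
        for lo,hi in((.027,.033),(.033,.05),(.05,.064),(.064,.072),(.072,.09),(.09,.12)):
            k=sel(P,x,(-.34,-.19),(lo,hi))
            if len(k)>3: print(n,nm,lo,len(k),np.round(np.percentile(k,[2,50,98],axis=0)*1000).tolist())
    q=sel(P,(.47,.65),(.02,.22),(.02,.16)); print(n,'posts',len(q),np.histogram(q[:,2],np.arange(.02,.14,.005)))
    for lo in np.arange(.04,.14,.01):
        k=sel(P,(.47,.65),(.02,.22),(lo,lo+.01))
        if len(k)>3:
            for g in(k[k[:,1]<.12],k[k[:,1]>=.12]):
                if len(g)>2: print(n,'post',round(lo,2),len(g),np.round(np.percentile(g,[3,50,97],axis=0)*1000).tolist())
E
```

```text
top stand (array([ 546.6, -267.3]), array([105.6, 160.6]), 86.01)
top base (array([563.1, 123.5]), array([168.8, 130.4]), 75.89)
top A 0.027 28 [[573.0, -317.0, 27.0], [589.0, -255.0, 28.0], [605.0, -224.0, 32.0]]
top A 0.033 67 [[586.0, -315.0, 34.0], [590.0, -264.0, 43.0], [597.0, -225.0, 49.0]]
top A 0.05 25 [[586.0, -303.0, 51.0], [590.0, -253.0, 60.0], [594.0, -235.0, 64.0]]
top A 0.064 45 [[585.0, -305.0, 65.0], [591.0, -255.0, 67.0], [596.0, -236.0, 71.0]]
top A 0.072 27 [[585.0, -284.0, 74.0], [586.0, -264.0, 83.0], [598.0, -255.0, 89.0]]
top A 0.09 77 [[586.0, -285.0, 91.0], [592.0, -270.0, 95.0], [597.0, -255.0, 99.0]]
top B 0.027 26 [[484.0, -310.0, 27.0], [498.0, -261.0, 28.0], [514.0, -222.0, 30.0]]
top B 0.033 17 [[497.0, -294.0, 35.0], [500.0, -243.0, 43.0], [506.0, -229.0, 50.0]]
top B 0.05 10 [[496.0, -296.0, 53.0], [500.0, -244.0, 60.0], [506.0, -229.0, 63.0]]
top B 0.064 46 [[495.0, -298.0, 65.0], [502.0, -248.0, 67.0], [506.0, -230.0, 72.0]]
top B 0.072 15 [[495.0, -266.0, 73.0], [497.0, -250.0, 82.0], [506.0, -249.0, 89.0]]
top B 0.09 82 [[495.0, -279.0, 91.0], [
[... 3494 characters left out ...]
65.0], [586.0, 170.0, 69.0]]
side post 0.07 46 [[536.0, 67.0, 70.0], [549.0, 70.0, 75.0], [563.0, 80.0, 79.0]]
side post 0.07 39 [[558.0, 150.0, 71.0], [571.0, 158.0, 76.0], [585.0, 168.0, 80.0]]
side post 0.08 48 [[536.0, 66.0, 80.0], [548.0, 70.0, 85.0], [565.0, 79.0, 89.0]]
side post 0.08 39 [[558.0, 153.0, 81.0], [573.0, 159.0, 85.0], [583.0, 170.0, 89.0]]
side post 0.09 56 [[536.0, 67.0, 91.0], [547.0, 71.0, 95.0], [562.0, 86.0, 99.0]]
side post 0.09 52 [[559.0, 154.0, 90.0], [573.0, 162.0, 94.0], [585.0, 172.0, 100.0]]
side post 0.1 12 [[544.0, 68.0, 100.0], [550.0, 71.0, 101.0], [560.0, 84.0, 102.0]]
side post 0.1 8 [[565.0, 158.0, 100.0], [576.0, 168.0, 101.0], [580.0, 173.0, 102.0]]
```

View pics/crop1.png

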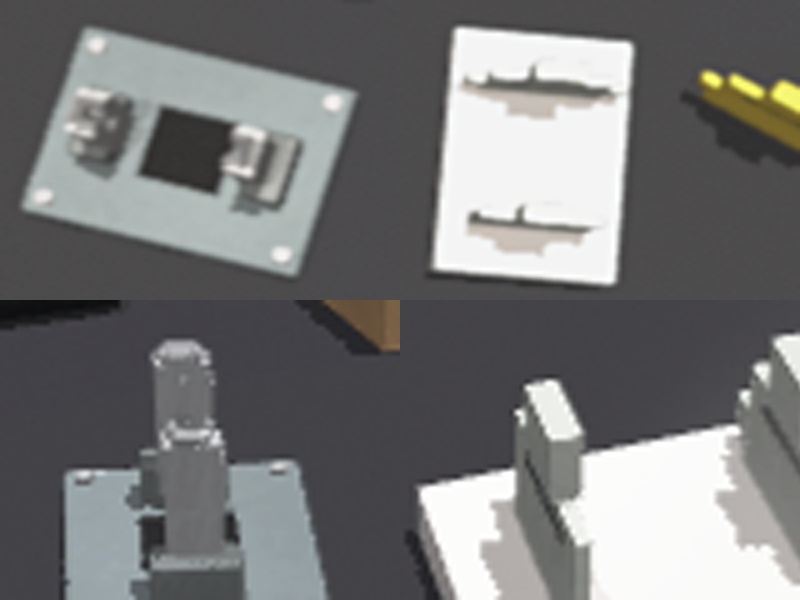

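```bash
cat >> h.py <<'E'
def go(xyz,jaw=None,base=None):
    """deltas in tool axes from measured (or given) pose to a world target; jaw = direction of tool z, deg"""
    o=monitor.get_obs(); r=R.from_euler('xyz',o['tool_rot'],degrees=True).as_matrix()
    p=o['tool_pos'] if base is None else np.array(base)
    j=np.degrees(np.arctan2(r[1,2],r[0,2]))
    t=0 if jaw is None else (j-jaw+90)%180-90
    print('t',round(o['time_s'],2),'pos',np.round(o['tool_pos'],4),'jaw',round(j,2),'F',np.round(o['force'],1),'w',round(o['grip_width'],4),
      '-> d',np.round(r.T@(np.array(xyz)-p),4),'turn',round(t,2))
E
python3 -c "
from h import *
go([.5,.25,.242],-4);go([.5895,-.2715,.20],-4)"
```

```text
t 0.6 pos [0.1901 0.6216 0.2416] jaw 73.0 F [-0.3 -0.3 -0.2] w 0.0869 -> d [-4.000e-04 -4.050e-01 -2.648e-01] turn 77.0
t 0.6 pos [0.1901 0.6216 0.2416] jaw 73.0 F [-0.3 -0.3 -0.2] w 0.0869 -> d [ 0.0415 -0.6431 -0.7373] turn 77.0
```

{"fn": "step_arm", "kwargs": {"deltas": [[1, 0, -0.05, -0.033, 10], [1, 0, -0.1, -0.066, 20], [1, 0, -0.15, -0.1, 30], [1, 0, -0.2, -0.132, 40], [1, 0, -0.25, -0.165, 50], [1, 0, -0.3, -0.198, 60], [1, 0, -0.35, -0.231, 70], [1, 0, -0.405, -0.265, 77], [1, 0, -0.433, -0.32, 77], [1, 0, -0.461, -0.375, 77], [1, 0, -0.489, -0.43, 77], [1, 0, -0.517, -0.485, 77]]}}

```text
time_s: 2.1
tool_pos: [0.5429, 0.0047, 0.242]
tool_rot: [33.4, 89.9, 29.4]
force: [0.8, -0.6, -0.1]
grip_width: 0.087
```

```bash
python3 -c "
from h import *
go([.5895,-.2715,.17],-4)"
```

```text
t 2.1 pos [0.5429 0.0047 0.242 ] jaw -3.99 F [ 0.8 -0.6 -0.1] w 0.087 -> d [ 0.0719 -0.2723  0.0656] turn 0.01
```

{"fn": "step_arm", "kwargs": {"deltas": [[1, 0.012, -0.055, 0.013, 0], [1, 0.024, -0.11, 0.026, 0], [1, 0.036, -0.165, 0.04, 0], [1, 0.048, -0.22, 0.053, 0], [1, 0.06, -0.272, 0.066, 0], [1, 0.072, -0.272, 0.066, 0], [1, 0.072, -0.272, 0.066, 0]]}}

```text
time_s: 2.98
tool_pos: [0.589, -0.2682, 0.1682]
tool_rot: [145.6, 89.8, 141.6]
force: [0.7, 0.6, 0.0]
grip_width: 0.087
```

```bash
python3 -c "
from h import *
im,d=read_camera('side'); cv2.imwrite('pics/s1.png',cv2.resize(im[180:380,200:460,::-1],None,fx=3,fy=3))
go([.5895,-.2715,.084],-4)"
```

```text
t 3.02 pos [ 0.5898 -0.2674  0.1691] jaw -3.9 F [ 0.4 -0.1  0.3] w 0.0871 -> d [ 0.0851 -0.0042  0.0001] turn 0.1
```

View pics/s1.png

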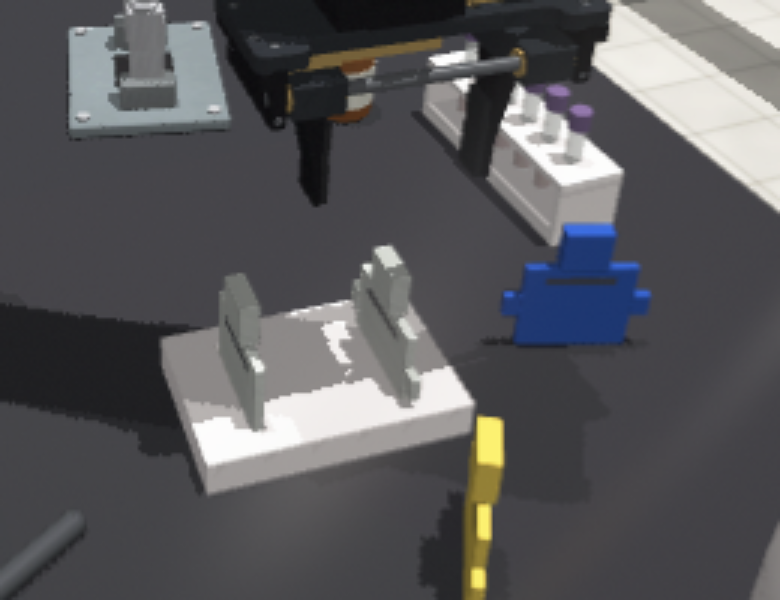

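{"fn": "step_arm", "kwargs": {"deltas": [[1, 0.04, -0.004, 0, 0], [1, 0.07, -0.004, 0, 0], [1, 0.085, -0.004, 0, 0], [1, 0.085, -0.004, 0, 0], [-0.3, 0.085, -0.004, 0, 0], [-0.6, 0.085, -0.004, 0, 0], [-1, 0.085, -0.004, 0, 0], [-1, 0.085, -0.004, 0, 0], [-1, 0.085, -0.004, 0, 0], [-1, 0.085, -0.004, 0, 0], [-1, 0.085, -0.004, 0, 0]], "newtons": 10}}

```text
time_s: 4.4
tool_pos: [0.5892, -0.2733, 0.0845]
tool_rot: [101.0, 90.0, 97.0]
force: [-1.0, 1.0, 1.3]
grip_width: 0.0249
```

{"fn": "step_arm", "kwargs": {"deltas": [[-1, 0, 0, 0, 0], [-1, 0, 0, 0, 0]], "newtons": 35}}

```text
time_s: 4.65
tool_pos: [0.5893, -0.2733, 0.0845]
tool_rot: [94.2, 90.0, 90.2]
force: [1.2, 0.1, -1.4]
grip_width: 0.0116
```

```bash
python3 -c "
from h import *
go([.5895,-.2715,.19],-4)"
```

```text
t 4.65 pos [ 0.5893 -0.2733  0.0845] jaw -4.0 F [ 1.2  0.1 -1.4] w 0.0116 -> d [-1.055e-01  1.800e-03  1.000e-04] turn -0.0
```

{"fn": "step_arm", "kwargs": {"deltas": [[-1, -0.01, 0, 0, 0], [-1, -0.03, 0, 0, 0], [-1, -0.07, 0, 0, 0], [-1, -0.12, 0, 0, 0], [-1, -0.135, 0, 0, 0], [-1, -0.135, 0, 0, 0]]}}

```text
time_s: 5.4
tool_pos: [0.5896, -0.2738, 0.2212]
tool_rot: [-7.4, 89.9, -11.4]
force: [-0.2, -0.3, -2.2]
grip_width: 0.0118
```

```bash
python3 -c "
from h import *
go([.5622,.1223,.22],-14.1)"
```

```text
t 5.4 pos [ 0.5896 -0.2738  0.2212] jaw -4.01 F [-0.2 -0.3 -2.2] w 0.0118 -> d [ 0.0009  0.3932 -0.055 ] turn 10.09
```

{"fn": "step_arm", "kwargs": {"deltas": [[-1, 0, 0.03, -0.004, 1], [-1, 0, 0.07, -0.01, 2], [-1, 0, 0.12, -0.017, 4], [-1, 0, 0.17, -0.024, 6], [-1, 0, 0.22, -0.031, 8], [-1, 0, 0.27, -0.038, 10], [-1, 0, 0.32, -0.045, 10], [-1, 0, 0.36, -0.05, 10], [-1, 0, 0.385, -0.054, 10], [-1, 0, 0.393, -0.055, 10], [-1, 0, 0.393, -0.055, 10], [-1, 0, 0.393, -0.055, 10]]}}

```text
time_s: 6.9
tool_pos: [0.5619, 0.1205, 0.2192]
tool_rot: [-98.6, 89.9, -112.8]
force: [-0.3, -0.8, -0.8]
grip_width: 0.0119
```

```bash
python3 - <<'E'
from h import *
go([.5622,.1223,.195],-14.1)
for c in('top','side'):
    im,d=read_camera(c); P=cloud(c,d); np.save(f'{c}1.npy',P)
    v=im[130:300,120:290] if c=='top' else im[90:260,160:330]
    cv2.imwrite(f'pics/{c}2.png',v[...,::-1])
    a=np.radians(-14.1); ex=np.array([np.cos(a),np.sin(a)]); ey=np.array([-ex[1],ex[0]])
    q=P.reshape(-1,3); q=q[~np.isnan(q[:,0])]
    L=np.c_[(q[:,:2]-[.5622,.1223])@ex,(q[:,:2]-[.5622,.1223])@ey,q[:,2]]
    L=L[(abs(L[:,0])<.07)&(abs(L[:,1])<.09)]
    s=L[(L[:,2]>.085)&(L[:,2]<.107)]
    for g in(s[(s[:,1]<-.03)],s[s[:,1]>.03]):
        if len(g): print(c,'post',len(g),np.round(np.percentile(g,[2,50,98],axis=0)*1000,1).tolist())
    for lo,hi in((.14,.155),(.157,.18),(.18,.2)):
        g=L[(L[:,2]>lo)&(L[:,2]<hi)&(abs(L[:,0])<.02)]
        if len(g): print(c,'plate',lo,len(g),np.round(np.percentile(g,[2,50,98],axis=0)*1000,1).tolist())
a=cv2.imread('pics/top2.png');b=cv2.imread('pics/side2.png')
cv2.imwrite('pics/two.png',cv2.resize(np.hstack([a,b]),(800,400),interpolation=cv2.INTER_CUBIC))
E
```

```text
t 6.9 pos [0.5619 0.1205 0.2192] jaw -14.15 F [-0.3 -0.8 -0.8] w 0.0119 -> d [ 0.0242  0.0018 -0.0002] turn -0.05
top post 98 [[-13.5, -51.6, 85.4], [1.4, -44.3, 96.2], [14.4, -35.0, 102.8]]
top plate 0.14 8 [[-2.8, -33.9, 141.6], [-2.4, -22.2, 151.0], [-1.5, -12.5, 153.9]]
top plate 0.157 22 [[-2.9, -44.7, 158.7], [-2.3, -34.6, 174.2], [2.7, -16.4, 179.6]]
top plate 0.18 28 [[-2.7, -43.0, 180.1], [-0.9, -33.3, 184.5], [3.0, -20.2, 199.6]]
side post 87 [[-14.6, -57.3, 85.5], [-0.7, -53.2, 94.4], [12.9, -39.8, 102.2]]
side post 76 [[-13.2, 32.9, 85.4], [0.2, 40.0, 93.8], [12.5, 51.5, 101.3]]
side plate 0.14 22 [[-3.5, -38.5, 140.3], [-0.6, -36.1, 147.5], [2.1, -2.1, 154.2]]
side plate 0.157 38 [[-3.6, -49.1, 158.5], [-2.2, -45.3, 171.8], [2.2, 33.1, 179.9]]
side plate 0.18 27 [[-6.3, -38.1, 181.3], [-1.6, -35.4, 190.8], [6.1, 18.2, 200.0]]
```

View pics/two.png

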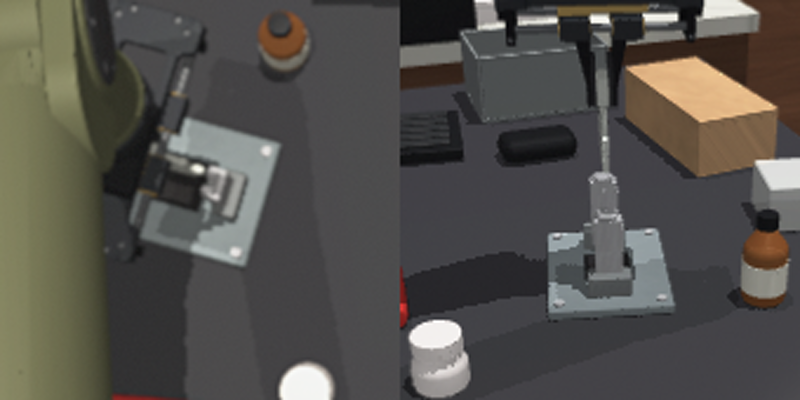

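{"fn": "step_arm", "kwargs": {"deltas": [[-1, 0.02, 0, 0, 0], [-1, 0.04, 0, 0, 0], [-1, 0.052, 0, 0, 0], [-1, 0.056, 0, 0, 0], [-1, 0.06, 0, 0, 0], [-1, 0.064, 0, 0, 0], [-1, 0.066, 0, 0, 0], [-1, 0.068, 0, 0, 0]]}}

```text
time_s: 8.0
tool_pos: [0.562, 0.1226, 0.1517]
tool_rot: [42.4, 90.0, 28.4]
force: [0.4, 1.0, -0.3]
grip_width: 0.0117
```

```bash
python3 -c "
from h import *
go([.5622,.1205,.142],-14.1)"
```

```text
t 8.0 pos [0.562  0.1226 0.1517] jaw -14.0 F [ 0.4  1.  -0.3] w 0.0117 -> d [ 0.0097 -0.002   0.0007] turn 0.1
```

{"fn": "step_arm", "kwargs": {"deltas": [[-1, 0.002, 0, 0, 0], [-1, 0.004, 0, 0, 0], [-1, 0.006, 0, 0, 0], [-1, 0.006, 0, 0, 0]]}}

```text
time_s: 8.5
tool_pos: [0.5617, 0.1225, 0.1454]
tool_rot: [-147.3, 90.0, -161.3]
force: [-0.5, -0.4, -1.5]
grip_width: 0.0119
```

{"fn": "step_arm", "kwargs": {"deltas": [[-1, 0.001, 0, 0, 0], [-1, 0.002, 0, 0, 0], [-1, 0.002, 0, 0, 0]]}}

```text
time_s: 8.88
tool_pos: [0.5618, 0.1225, 0.1435]
tool_rot: [151.4, 90.0, 137.4]
force: [-0.9, -0.8, -0.7]
grip_width: 0.0115
```

{"fn": "step_arm", "kwargs": {"deltas": [[-1, 0.001, 0, 0, 0], [-1, 0.002, 0, 0, 0], [-1, 0.002, 0, 0, 0]]}}

```text
time_s: 9.25
tool_pos: [0.5618, 0.1226, 0.1415]
tool_rot: [156.8, 90.0, 142.8]
force: [-0.4, 0.4, -1.1]
grip_width: 0.0116
```

{"fn": "step_arm", "kwargs": {"deltas": [[-1, 0.001, 0, 0, 0], [-1, 0.002, 0, 0, 0], [-1, 0.002, 0, 0, 0]]}}

```text
time_s: 9.62
tool_pos: [0.5615, 0.1229, 0.1401]
tool_rot: [149.4, 89.9, 135.4]
force: [-3.7, -0.0, 5.7]
grip_width: 0.0116
```

```bash
python3 - <<'E'
from h import *
go([.5622,.1205,.142],-14.1)
im,d=read_camera('side')
cv2.imwrite('pics/s3.png',cv2.resize(im[110:230,190:310,::-1],(600,600),interpolation=cv2.INTER_CUBIC))
go([.5622,.1205,.142],-14.1)
E
```

```text
t 9.62 pos [0.5615 0.1229 0.1401] jaw -13.99 F [-3.7 -0.   5.7] w 0.0116 -> d [-0.0019 -0.0021  0.0013] turn 0.11
t 9.68 pos [0.5615 0.1229 0.1401] jaw -13.99 F [-3.1  0.5  4.4] w 0.0117 -> d [-0.0019 -0.0021  0.0013] turn 0.11
```

View pics/s3.png

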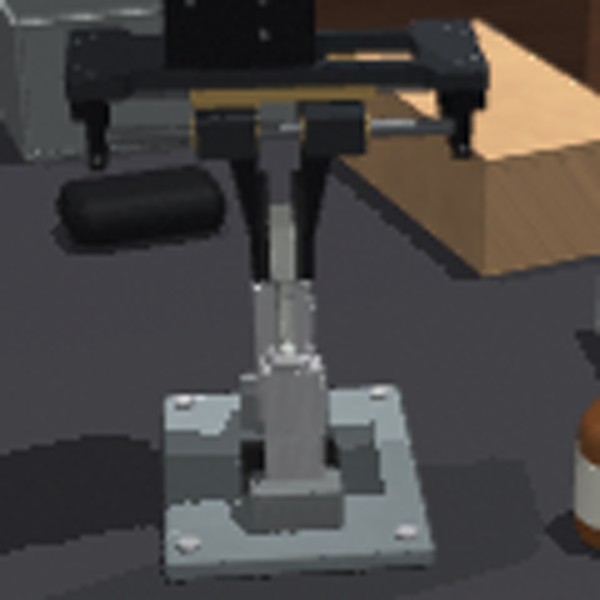

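{"fn": "step_arm", "kwargs": {"deltas": [[-0.7, -0.001, 0, 0, 0], [-0.5, -0.001, 0, 0, 0], [-0.5, -0.001, 0, 0, 0], [-0.5, -0.001, 0, 0, 0]]}}

```text
time_s: 10.18
tool_pos: [0.5619, 0.1225, 0.1405]
tool_rot: [-15.0, 90.0, -29.0]
force: [-1.4, -0.2, -0.0]
grip_width: 0.0216
```

```bash
python3 - <<'E'
from h import *
go([.5622,.1223,.2],-14.1)
im,d=read_camera('side')
cv2.imwrite('pics/s4.png',cv2.resize(im[110:230,190:310,::-1],(600,600),interpolation=cv2.INTER_CUBIC))
E
```

```text
t 10.18 pos [0.5619 0.1225 0.1405] jaw -14.01 F [-1.4 -0.2 -0. ] w 0.0216 -> d [-0.0595 -0.0001  0.0003] turn 0.09
```

View pics/s4.png

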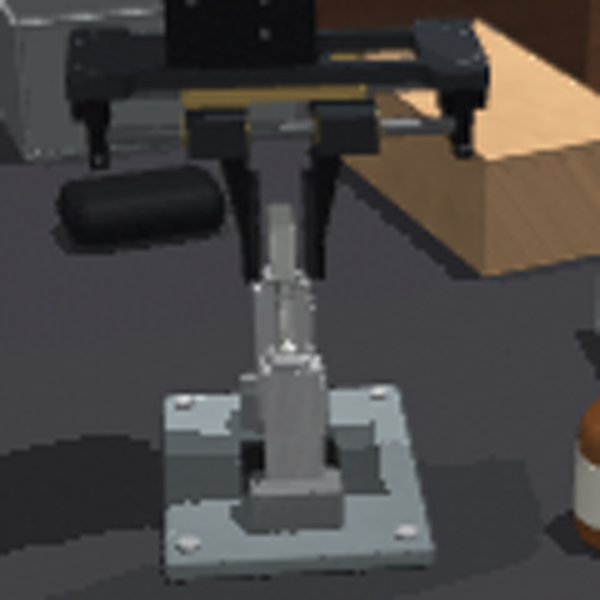

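{"fn": "step_arm", "kwargs": {"deltas": [[-0.5, -0.02, 0, 0, 0], [-0.5, -0.045, 0, 0, 0], [-0.5, -0.055, 0, 0, 0], [-1, -0.055, 0, 0, 0], [-1, -0.055, 0, 0, 0], [-1, -0.055, 0, 0, 0], [-1, -0.045, 0, 0, 0], [-1, -0.038, 0, 0, 0], [-1, -0.035, 0, 0, 0], [-1, -0.034, 0, 0, 0], [-1, -0.034, 0, 0, 0]]}}

```text
time_s: 11.6
tool_pos: [0.5619, 0.1225, 0.1746]
tool_rot: [30.4, 90.0, 16.4]
force: [0.3, 0.1, -0.0]
grip_width: 0.0005
```

{"fn": "step_arm", "kwargs": {"deltas": [[-1, 0.001, 0, 0, 0], [-1, 0.002, 0, 0, 0], [-1, 0.003, 0, 0, 0], [-1, 0.004, 0, 0, 0], [-1, 0.005, 0, 0, 0], [-1, 0.005, 0, 0, 0]]}}

```text
time_s: 12.35
tool_pos: [0.5623, 0.1225, 0.1702]
tool_rot: [30.0, 89.9, 16.0]
force: [-0.0, 0.5, 4.5]
grip_width: 0.0004
```

{"fn": "step_arm", "kwargs": {"deltas": [[-1, 0.001, 0, 0, 0], [-1, 0.002, 0, 0, 0], [-1, 0.002, 0, 0, 0]]}}

```text
time_s: 12.72
tool_pos: [0.5633, 0.1225, 0.1695]
tool_rot: [30.2, 89.8, 16.2]
force: [-0.8, -0.5, 9.0]
grip_width: 0.0004
```

{"fn": "step_arm", "kwargs": {"deltas": [[-1, 0.001, 0, 0, 0], [-1, 0.001, 0, 0, 0]]}}

```text
time_s: 12.98
tool_pos: [0.5634, 0.1226, 0.1687]
tool_rot: [32.0, 89.8, 18.0]
force: [-0.5, -0.0, 9.4]
grip_width: 0.0003
```

{"fn": "step_arm", "kwargs": {"deltas": [[-1, 0.001, 0, 0, 0], [-1, 0.001, 0, 0, 0]]}}

```text
time_s: 13.22
tool_pos: [0.5634, 0.1228, 0.1676]
tool_rot: [33.8, 89.8, 19.8]
force: [0.4, -0.1, 8.6]
grip_width: 0.0004
```

{"fn": "step_arm", "kwargs": {"deltas": [[-1, 0.001, 0, 0, 0], [-1, 0.002, 0, 0, 0], [-1, 0.003, 0, 0, 0], [-1, 0.003, 0, 0, 0]]}}

```text
time_s: 13.72
tool_pos: [0.5628, 0.1227, 0.1638]
tool_rot: [34.3, 89.9, 20.3]
force: [0.0, -0.6, 6.8]
grip_width: 0.0007
```

{"fn": "step_arm", "kwargs": {"deltas": [[-1, 0.001, 0, 0, 0], [-1, 0.002, 0, 0, 0], [-1, 0.003, 0, 0, 0], [-1, 0.003, 0, 0, 0]]}}

```text
time_s: 14.22
tool_pos: [0.5624, 0.1227, 0.1605]
tool_rot: [40.5, 89.9, 26.5]
force: [-1.2, -0.4, 6.4]
grip_width: 0.0006
```

Clips passed at about 9 N and now sliding at about 6.5 N. Home is expected near TCP z = 0.145.

{"fn": "step_arm", "kwargs": {"deltas": [[-1, 0.001, 0, 0, 0], [-1, 0.002, 0, 0, 0], [-1, 0.003, 0, 0, 0], [-1, 0.004, 0, 0, 0], [-1, 0.005, 0, 0, 0], [-1, 0.006, 0, 0, 0], [-1, 0.006, 0, 0, 0]]}}

```text
time_s: 15.1
tool_pos: [0.5619, 0.1228, 0.1542]
tool_rot: [87.6, 90.0, 73.6]
force: [-1.5, -0.6, 5.1]
grip_width: 0.0004
```

{"fn": "step_arm", "kwargs": {"deltas": [[-1, 0.001, 0, 0, 0], [-1, 0.002, 0, 0, 0], [-1, 0.003, 0, 0, 0], [-1, 0.004, 0, 0, 0], [-1, 0.004, 0, 0, 0]]}}

```text
time_s: 15.72
tool_pos: [0.5617, 0.1228, 0.1498]
tool_rot: [133.6, 90.0, 119.6]
force: [-2.3, 1.2, 4.4]
grip_width: 0.0005
```

{"fn": "step_arm", "kwargs": {"deltas": [[-1, 0.001, 0, 0, 0], [-1, 0.002, 0, 0, 0], [-1, 0.003, 0, 0, 0], [-1, 0.003, 0, 0, 0]]}}

```text
time_s: 16.23
tool_pos: [0.5617, 0.1224, 0.1461]
tool_rot: [-116.7, 90.0, -130.7]
force: [0.6, -0.6, 0.2]
grip_width: 0.0006
```

{"fn": "step_arm", "kwargs": {"deltas": [[-1, 0.001, 0, 0, 0], [-1, 0.002, 0, 0, 0], [-1, 0.002, 0, 0, 0]]}}

```text
time_s: 16.6
tool_pos: [0.5626, 0.1223, 0.1458]
tool_rot: [26.7, 89.9, 12.7]
force: [-1.2, 0.1, 6.1]
grip_width: -0.0001
```

{"fn": "step_arm", "kwargs": {"deltas": [[-1, 0.001, 0, 0, 0], [-1, 0.001, 0, 0, 0]]}}

```text
time_s: 16.85
tool_pos: [0.5632, 0.1221, 0.1458]
tool_rot: [26.9, 89.8, 12.9]
force: [-2.9, -1.9, 10.9]
grip_width: 0.0004
```

{"fn": "step_arm", "kwargs": {"deltas": [[-1, 0.001, 0, 0, 0], [-1, 0.001, 0, 0, 0]]}}

```text
time_s: 17.1
tool_pos: [0.5638, 0.122, 0.1457]
tool_rot: [27.2, 89.7, 13.2]
force: [-1.9, -2.5, 14.7]
grip_width: 0.0002
```

{"fn": "step_arm", "kwargs": {"deltas": [[-1, -0.01, 0, 0, 0], [-1, -0.03, 0, 0, 0], [-1, -0.08, 0, 0, 0], [-1, -0.13, 0, 0, 0], [-1, -0.13, -0.06, 0, 0], [-1, -0.13, -0.12, 0, 0], [-1, -0.13, -0.18, 0, 0], [-1, -0.13, -0.24, 0, 0], [-1, -0.13, -0.24, 0, 0], [-1, -0.13, -0.24, 0, 0]]}}

```text
time_s: 18.35
tool_pos: [0.5038, -0.1096, 0.2725]
tool_rot: [95.8, 89.9, 81.8]
force: [-0.5, 0.3, -0.6]
grip_width: 0.0007
```

```bash
python3 - <<'E'
from h import *
go([.5622,.1223,.2],-14.1)
for c in('top','side'):
    im,d=read_camera(c); P=cloud(c,d)
    v=im[150:270,140:260] if c=='top' else im[120:240,190:310]
    cv2.imwrite(f'pics/{c}5.png',v[...,::-1])
    a=np.radians(-14.1); ex=np.array([np.cos(a),np.sin(a)]); ey=np.array([-ex[1],ex[0]])
    q=P.reshape(-1,3); q=q[~np.isnan(q[:,0])]
    L=np.c_[(q[:,:2]-[.5622,.1223])@ex,(q[:,:2]-[.5622,.1223])@ey,q[:,2]]
    L=L[(abs(L[:,0])<.05)&(abs(L[:,1])<.08)]
    for lo,hi in((.106,.112),(.112,.12),(.12,.14)):
        g=L[(L[:,2]>lo)&(L[:,2]<hi)]
        if len(g): print(c,'block',lo,len(g),np.round(np.percentile(g,[2,50,98],axis=0)*1000,1).tolist())
    g=L[(abs(L[:,1])<.034)&(abs(L[:,1])>.019)&(abs(L[:,0])<.012)&(L[:,2]>.085)]
    for k in(g[g[:,1]<0],g[g[:,1]>0]):
        if len(k): print(c,'shoulder',len(k),np.round(np.percentile(k,[2,50,98],axis=0)*1000,1).tolist())
    for t in['plain_plate_center','reagent_bottle_center']:
        for r in regions_of(c,t)[:1]:
            q=P[r['pixels']]; print(t,np.round(np.nanmedian(q,axis=0),3))
a=cv2.imread('pics/top5.png');b=cv2.imread('pics/side5.png')
cv2.imwrite('pics/two5.png',cv2.resize(np.hstack([a,b]),(800,400),interpolation=cv2.INTER_CUBIC))
E
```

```text
t 18.35 pos [ 0.5038 -0.1096  0.2725] jaw -14.0 F [-0.5  0.3 -0.6] w 0.0007 -> d [0.0728 0.239  0.0006] turn 0.1
top block 0.106 6 [[-6.7, -11.2, 106.1], [0.0, -8.6, 106.9], [8.0, 48.9, 111.7]]
top block 0.112 10 [[-7.0, -11.2, 113.0], [-6.3, -10.2, 116.1], [4.0, 11.9, 119.0]]
top block 0.12 79 [[-6.7, -10.7, 121.9], [-1.2, 2.4, 126.9], [4.9, 15.9, 130.4]]
top shoulder 21 [[-3.9, -31.2, 86.7], [-1.0, -25.9, 97.6], [2.0, -19.3, 102.0]]
top shoulder 16 [[-3.7, 24.3, 91.5], [-1.2, 29.4, 97.9], [2.1, 34.0, 102.8]]
plain_plate_center [ 0.5   -0.265  0.085]
reagent_bottle_center [0.696 0.023 0.069]
side block 0.106 12 [[-7.5, -16.4, 106.5], [-2.7, -14.3, 109.2], [2.3, -13.2, 111.4]]
side block 0.112 17 [[-8.0, -18.3, 112.1], [-2.5, -14.0, 117.0], [2.5, 7.2, 119.8]]
side block 0.12 37 [[-8.3, -16.4, 121.3], [-2.3, -4.2, 125.7], [3.2, 14.8, 127.5]]
side shoulder 8 [[-4.0, -33.9, 94.0], [-1.6, -31.6, 98.0], [0.9, -25.9, 99.6]]
side shoulder 1 [[-10.5, 33.2, 100.8], [-10.5, 33.2, 100.8], [-10.5, 33.2, 100.8]]
plain_plate_center [ 0.496 -0.279  0.06 ]
reagent_bottle_center [ 0.544 -0.288  0.023]
```

View pics/two5.png

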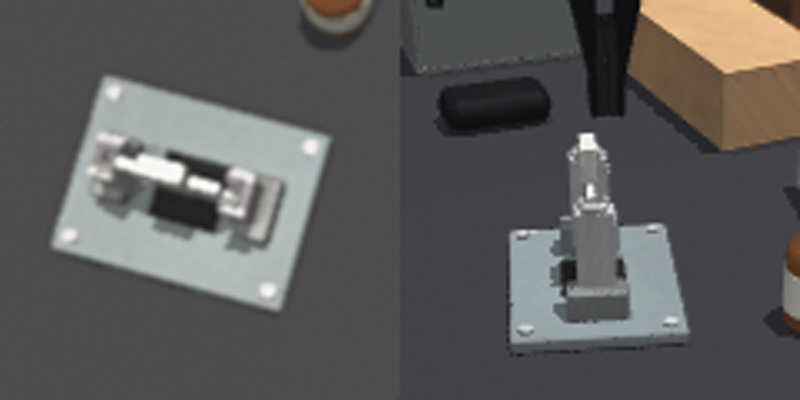

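The picture shows the plate upright between both posts, with its shoulders level: 97.6 and 97.9 mm, against an expected 98.5 mm. The block top is at about 126.5 mm, and the plain plate and bottle haven't moved.

```bash
python3 -c "
from h import *
print(env.sign_off())"
```

```text
the job is handed in; nothing more can be done
None
```

The guard plate is refitted in the sampling station and the job is handed in at about 19 s. I lifted it from the stand and lowered it into the slot mouths, where I let go. I then pressed it home on the block top with the closed fingers.

**Forces:** The clips passed at about 9 N. Sliding took 4–7 N and dropped to about 0 N as the clips closed over the ears. The plate then stopped hard, and the final seating push was 14.7 N.

**Last checks:**
- **Seating:** The block top is at about 126.5 mm, which puts the slot floors at about 60.5 mm. That agrees with the post tops, measured at about 102 mm.
- **Straightness:** Both shoulders are level within 0.3 mm in the top view, and the plate stands upright.
- **Plain plate and bottle:** The plain plate is unmoved in both views within measuring error. The bottle is unmoved in the top view.
- **Robot:** The arm is clear and touching nothing.

**Disagreement:** In the side view the network's bottle result was wrong, because it landed on the stand. I relied on the top view for the bottle. The side view also gave too few points to check the far shoulder.

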